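# Spring open the console bin

## Task

On the bench stands a salvaged car console bin with a spring-loaded lid. Press down its release tab with the fingertips and let the lid spring up by itself to half open, then push the lid back with the fingers until it stays fully open against its stop, and come clear. Only touch: do not pick up or shove the bin, and leave the things around it where they are.

Things in the scene. Friction and masses are not known exactly. Their poses are not given: they have to be found in the camera images.
- console: the console bin: open black plastic box 150 (x) x 120 (y) x 68 mm, walls 4 mm, screwed on a plywood board 290 x 180 x 12 mm (board from x = -150 to +140 mm). It stands loose on the bench, 1.6 to 2.3 kg in all. Origin: underside of the board, under the box's centre; z up, -x is its front, with the release tab; the lid is hinged along its back (+x). The box rim is 80 mm above the bench. Nothing else of it stands in front of the tab's pad or above the lid
- tab_pad (a point): the point to press: top of the grey release tab's flat pad at the front of the bin, 36 mm wide (y), at console x = -130, y = 0, z = 61 mm with the tab at rest; axes as the console's then. The pad reaches 13 mm further to -x and about 33 mm to +x of this point, to an upright arm (5 mm thick, top 93.5 mm above the bench) whose hook holds the lid's front tongue; as the pad is pressed the top of the arm tips about 9 mm towards -x, so keep the finger at least 12 mm in front of it
- tab (a joint): rocking angle of the release tab about a pin 38 mm behind the press point: 0 at rest, 0.25 rad fully pressed (the pad point 9.5 mm lower). Pressing it down takes about 2.7 N to start, 4 N at 0.15 rad, where the lid comes free, 5.3 N at the stop. It springs back when let go
- lid (a joint): angle of the lid: 0 shut and latched, 1.85 rad fully open against its stop, leaning back past upright (1.57 is upright). Once released, the spring lifts it within about 1 s to 0.9 rad and no further; from there it turns freely. Let go below about 1.57 it falls back to 0.9, past that it falls open to the stop and stays
- lid_hinge (a point): on the hinge axis (along the console's y), at console x = 75, z = 81.5 mm; the lid is a black panel with a grey padded top, 158 mm long, 126 mm wide, 12 mm thick, 0.2 kg
- lid_edge (a point): middle of the lid's free front edge at its underside, 158 mm from the hinge axis. Shut: console x = -83, z = 81.5 mm. Sprung up (0.9 rad): x = -23, z = 205 mm, with the underside facing the front and down. Upright: x = 75, z = 239.5 mm. Pushing it at any point of the underside or front edge opens it. A tongue 7 mm long and 28 mm wide stands out beyond it
- socket: a bystander: steel socket standing upright, 26 mm across, 50 mm tall; stands near the console's left side (its +y); origin under its centre
- jar: a bystander: closed glass jar with a steel cap, 64 mm across, 85 mm tall; stands near the console's right side (its -y); origin under its centre
- relay: a bystander: black relay block 30 x 30 x 35 mm, right of the release tab; origin under its centre
- screwdriver: a bystander: screwdriver lying on the bench to the left of the console (beyond its +y side, past the socket), under 40 mm high; origin near its middle
- spray: a bystander: spray can 66 mm across, 200 mm tall; to the right; origin under its centre
- mug: a bystander: white mug 80 mm across, 90 mm tall; to the right; origin under its centre
- wrench: a bystander: wrench lying flat, to the left; origin near its middle

How it is judged:
On the way, in this order (a step that is already met when the one before it is completed fails the run):
1. the release tab is pressed down by the fingers (value of joint tab above 0.13 rad and contact force between the fingers and console above 0.5 N).
2. the lid has sprung up to half open by itself, the robot not touching the bin (value of joint lid between 0.75 and 1.1 rad and contact force between each of the fingers, the arm and console below 0.3 N), for 0.2 s.
3. the lid is pushed back past upright (value of joint lid above 1.6 rad).
At the end, for the whole second after the job is handed in: The lid rests fully open (beyond 1.75 rad of 1.85) and still, the tab has sprung back (below 0.05 rad), the bin stands flat within 30 mm of where it was, and every bystander is within 30 mm of its place (value of joint lid above 1.75 rad and velocity of joint lid between -0.1 and 0.1 rad/s and value of joint tab below 0.05 rad and distance of each of console, socket, jar, relay, screwdriver, spray, mug, wrench from where it was at the start of the episode below 0.03 m and angle between console's own z axis and vertical below 0.05 rad and linear speed of console below 0.02 m/s); the robot touches nothing.
It fails at once if the bin is shoved more than 30 mm (distance of console from where it was at the start of the episode above 0.03 m).
It fails at once if the bin is lifted or tipped (height (world z) of console above 0.015 m or angle between console's own z axis and vertical above 0.12 rad).
It fails at once if a bystander is lifted, knocked over or pushed more than 30 mm away (distance of any of socket, jar, relay, screwdriver, spray, mug, wrench from where it was at the start of the episode above 0.03 m or angle between any of socket, jar, relay, spray, mug's own z axis and vertical above 0.4 rad).
It also fails if it takes over 42 s, if anything falls off the work surface, if the arm or the gripper's body presses on something with over 40 N, if the wrist force passes 120 N, or if a joint passes its speed limit or range.

## Robot

A 6-joint arm with a two-finger parallel gripper is mounted at the origin on the work surface. World frame = base frame: x ahead of the robot, y to its left, z up, the work surface at z = 0. Lengths are in m, angles in rad, forces in N, time in s.
With the tool pointing down it reaches from about 0.425 to 1.125 m from the base axis. Payload 14.9 kg.
Tool frame: the origin (TCP) lies on the mounting face of the last link; the fingertips stand tcp_to_tips ahead of it and the grasp point (between the pads) lies 172 mm ahead of it (tcp_to_tips is the distance from the TCP to the fingertips, in m); z points along the fingers, y is the line along which they close (so a half turn about z gives the same grasp; the last joint's range is limited). The gripper opens to 91 mm and grips with 3 to 60 N. Pads are 32 mm wide; open, the fingers measure 118 mm over their backs; the gripper's body (76 mm by 178 mm) begins 60 mm behind the grasp point.
Start: joints at [1.266, 0.379, 1.734, -0, 1.028, -0.033], TCP at [0.188, 0.674, 0.405] pointing down, gripper open.
Joint ranges: [-2.77, 2.77], [-0.74, 2.19], [0, 2.66], [-1.06, 4.2], [0.31, 2.87], [-3.08, 3.08]. Speed limits (rad/s): [1.89, 1.89, 2.39, 3.14, 3.14, 3.14].

## Interface

Orientations are given as a unit quaternion [w, x, y, z].
In Python, from station import * gives the robot as it stands. The module is installed in compiled form; this text tells all that it offers.
- The arm moves only by the shell command python3 -m pendant 'ROWS' [OPENING] [FORCE]. ROWS is JSON, a list of rows, each a list of 6 numbers: the shift along the tool's x, y, z in m, then the turn, a rotation vector about the tool's x, y, z in degrees. In form: [[x, y, z, rx, ry, rz], ...]. A call has 1 to 8 rows; each row shifts and turns the commanded pose from where the row before left it, along the tool's axes as they then stand; what a row does not reach is not made up. A row lasts 1/12 s, in which the tool goes at most 41.7 mm and 7.16 degrees, less where a joint would pass 70% of its speed; a pose out of reach is approached as far as the arm can. A call with a gripper value outside its range is refused whole. OPENING is the opening, from 0 (shut) to 1 (fully open), set as the call begins (- or left out, the last holds). The fingers move at their own pace and stop on an object; FORCE is the grip in N (left out, the last holds). Time passes only in rows, so rows that do not move let the fingers close. It gives the time, the measured TCP pose, the force, the opening and the grip force at its end, in the units of the state.
- get_obs(): the state, without advancing time (a new reading comes with each control period).
- camera(name): name is "scene" or "top" or "wrist"; returns a dict with "img" (384x512x3 uint8, blue, green, red), "range_z" (384x512 float32, m along the optical axis (not along the pixel's ray), 0 where there is no reading), "vertical_fov" (degrees; the focal length in pixels is half the picture's height over the tangent of half this angle, whatever the lens; pixels are square), "cx", "cy" (the principal point, pixels), "R" (3x3) and "t" (3): a world point X has camera coordinates R X + t; the wrist camera has in their place "hand_eye" (4x4, takes a point from camera to tool coordinates, whose origin is the TCP and whose axes are the flange's). Camera axes: x right, y down, z forward; pixel columns grow to the right and rows downward; lengths in m; the calibration is good to about 2 mm. The wrist camera is an equidistant fisheye: a pixel r from the principal point sees the ray r / f radians off the axis. A picture is of the moment at which its call begins: read the wrist's pose just before it.
- job_done(): hands the job in; it is judged then, once.
The state is a dict: "clock": time; "joint_pos": joint angles; "qvel": joint speeds; "effort": joint torques, N m; "tool_pos": TCP position; "orientation": TCP orientation; "ft_force": force on the tool from outside, world axes, zero at the start; "wrist_torque": the same for the moment, N m; "grip_width": opening from 0.0 (shut) to 1.0 (fully open); "grip_force": force on a finger pad.
Only numpy, scipy, OpenCV 4.12 (cv2) and the standard library are available. Lean on these libraries where they do the work, as an engineer would, in place of code of your own. Each camera call takes 0.05 s, during which the arm holds its last target. There are 200 camera calls.

## Working session

There is one attempt and no reset: what is moved stays moved. The work goes in short steps, Python scripts to look and compute and a shell command to move; the robot and the scene stay as the last step left them, time stands still between calls to the robot, and variables do not carry over. Pictures are saved under pics/ and viewed, at most 10 in all, crops included, and the job is handed in when it is done.

```bash
mkdir -p pics
cat > h.py <<'E'
from station import *
import numpy as np, cv2
def back(c,u,v,z=None):
    f=192/np.tan(np.radians(c["vertical_fov"])/2)
    if z is None: z=np.median(c["range_z"][int(v)-1:int(v)+2,int(u)-1:int(u)+2])
    p=np.array([(u-c["cx"])/f*z,(v-c["cy"])/f*z,z])
    return c["R"].T@(p-c["t"])
E
python3 - <<'E'
from h import *
import pickle
for n in("scene","top"):
    c=camera(n);cv2.imwrite(f"pics/{n}.png",cv2.resize(c["img"],(800,600),interpolation=cv2.INTER_CUBIC));pickle.dump(c,open(n+".pkl","wb"))
    print(n,c["vertical_fov"],c["R"],c["t"])
o=get_obs();print({k:np.round(v,3) for k,v in o.items()})
try: print(tcp_to_tips)
except Exception as e: print(e)
E
```

```text
scene 44.02859711451599 [[-0.5903826   0.80699173 -0.01458496]
 [ 0.68197855  0.48909716 -0.54377314]
 [-0.43168697 -0.33098083 -0.83910551]] [ 0.33385087 -0.32633808  1.65445419]
top 48.41106843514427 [[ 0.01139497 -0.99984694  0.0132762 ]
 [-0.98546807 -0.01347944 -0.16932509]
 [ 0.16947813 -0.01115381 -0.98547083]] [-0.03124932  0.52812344  1.51144568]
{'clock': np.float64(0.1), 'joint_pos': array([ 1.266,  0.379,  1.735, -0.   ,  1.029, -0.033]), 'qvel': array([-0.   ,  0.001, -0.001,  0.002,  0.   , -0.   ]), 'effort': array([ 2.0000e-03, -7.6504e+01, -4.3530e+01,  6.5000e-02,  4.0000e-02,
       -0.0000e+00]), 'tool_pos': array([0.188, 0.674, 0.404]), 'orientation': array([-0.   ,  0.135,  0.991, -0.   ]), 'ft_force': array([ 0.55 , -1.342,  0.699]), 'wrist_torque': array([ 0.005, -0.011, -0.053]), 'grip_force': np.float64(0.0), 'grip_width': np.float64(1.004)}
0.1908
```

View pics/scene.png

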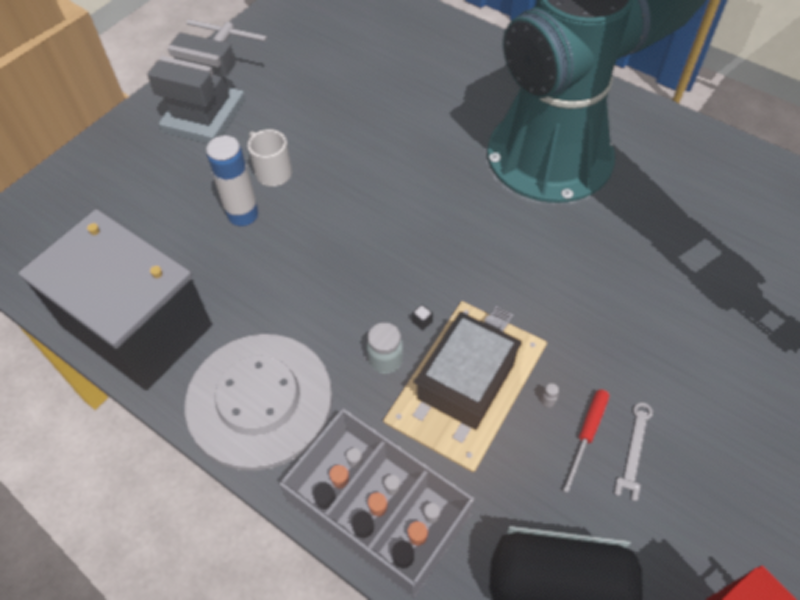

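View pics/top.png

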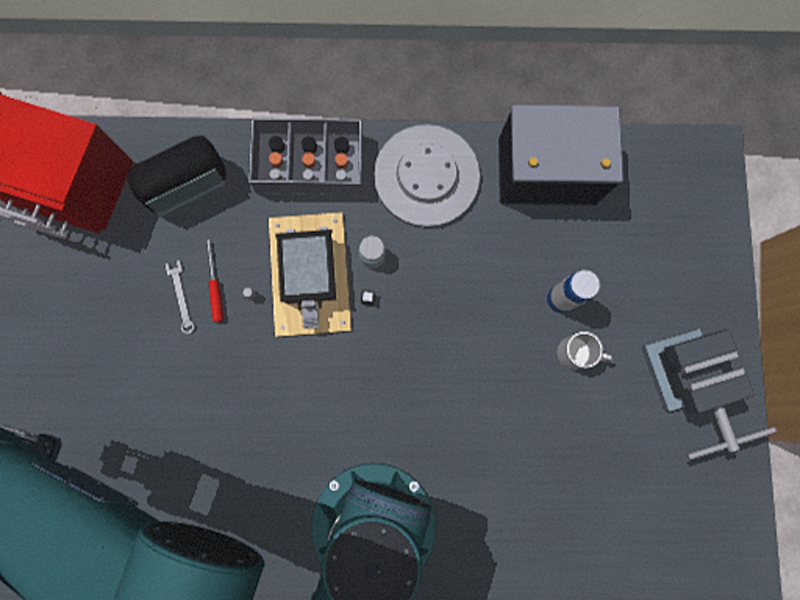

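The console sits ahead and slightly left of the base, with the tab facing the robot (top view about 310,313). Board corners in the top view are (269,217), (344,212), (352,330) and (275,336). The jar (372,250) and relay (368,297) are to its right, and the socket (249,293) is to its left.

```bash
cat >> h.py <<'E'
def onz(c,u,v,h):
    a=back(c,u,v,1.);o=-c["R"].T@c["t"];d=a-o
    return o+d*(h-o[2])/d[2]
E
python3 - <<'E'
from h import *
import pickle
c=pickle.load(open("top.pkl","rb"));s=pickle.load(open("scene.pkl","rb"))
P=lambda c,l,h:np.array([onz(c,(u+.5)*.64-.5,(v+.5)*.64-.5,h) for u,v in l])
b=P(c,[(269,217),(344,212),(352,330),(275,336)],.012);print(b.round(4))
b2=P(s,[(463,303),(547,345),(474,466),(387,418)],.012);print("scene FR FL BL BR",b2.round(4))
print([np.linalg.norm(b[i]-b[(i+1)%4]).round(4) for i in range(4)])
x=(b[0]+b[1]-b[2]-b[3])[:2];yaw=np.arctan2(x[1],x[0]);ctr=b.mean(0)[:2]
org=ctr+.005*np.array([np.cos(yaw),np.sin(yaw)])
print("yaw",np.degrees(yaw),"org",org,"pad",org-.13*np.array([np.cos(yaw),np.sin(yaw)]))
# depth at tab
for u,v in [(310,308),(310,313),(310,320),(310,325),(305,270)]:
    print(u,v,back(c,u*.64,v*.64).round(4))
i=c["img"][165:220,155:260];cv2.imwrite("pics/crop.png",cv2.resize(i,None,fx=7,fy=7,interpolation=cv2.INTER_CUBIC))
E
```

```text
[[0.7162 0.2639 0.012 ]
 [0.7316 0.0825 0.012 ]
 [0.4435 0.0572 0.012 ]
 [0.427  0.2378 0.012 ]]
scene FR FL BL BR [[0.4489 0.0618 0.012 ]
 [0.4355 0.2397 0.012 ]
 [0.7108 0.2581 0.012 ]
 [0.7266 0.0866 0.012 ]]
[np.float64(0.182), np.float64(0.2892), np.float64(0.1814), np.float64(0.2904)]
yaw 5.083121261675059 org [0.58456043 0.16076931] pad [0.45507169 0.1492512 ]
310 308 [0.4866 0.1518 0.062 ]
310 313 [0.4753 0.1516 0.0605]
310 320 [0.4593 0.1512 0.0594]
310 325 [0.4474 0.1505 0.0625]
305 270 [0.5687 0.1623 0.0949]
```

View pics/crop.png

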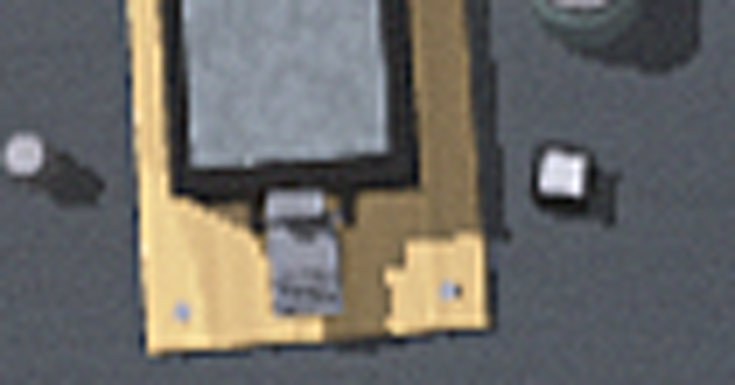

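```bash
python3 -c "
from h import *
c=camera('wrist');print(np.round(c['hand_eye'],3))"
python3 -m pendant '[[0,0,0,0,0,-6.87],[0,0,0,0,0,-6.87],[0,0,0,0,0,-6.86],[-0.014,-0.036,0.004,0,0,0],[-0.014,-0.036,0.004,0,0,0],[-0.014,-0.036,0.004,0,0,0],[-0.014,-0.036,0.004,0,0,0],[-0.014,-0.036,0.004,0,0,0]]' 0 20
python3 -m pendant '[[-0.014,-0.036,0.004,0,0,0],[-0.014,-0.036,0.004,0,0,0],[-0.014,-0.036,0.004,0,0,0],[-0.014,-0.036,0.004,0,0,0],[-0.014,-0.036,0.004,0,0,0],[-0.014,-0.036,0.004,0,0,0],[-0.014,-0.036,0.004,0,0,0],[-0.014,-0.036,0.004,0,0,0]]'
```

```text
[[-0.001 -0.96  -0.279  0.078]
 [ 1.    -0.001 -0.001  0.   ]
 [ 0.001 -0.279  0.96   0.021]
 [ 0.     0.     0.     1.   ]]
clock: 0.82
tool_pos: [0.2737, 0.4994, 0.3844]
orientation: [-0.0, -0.044, 0.999, -0.0]
ft_force: [1.1, 1.4, 0.5]
grip_width: 0.444
grip_force: 0.0
clock: 1.48
tool_pos: [0.4106, 0.2223, 0.3527]
orientation: [0.0, -0.044, 0.999, 0.0]
ft_force: [1.3, 0.9, -1.3]
grip_width: 0.004
grip_force: 0.0
```

```bash
python3 -m pendant '[[-0.01,-0.025,0,0,0,0],[-0.01,-0.025,0.02,0,0,0],[-0.01,-0.02,0.02,0,0,0],[0,0,0.02,0,0,0],[0,0,0,0,0,0],[0,0,0,0,0,0]]'
python3 - <<'E'
from h import *
o=get_obs();print(o["tool_pos"],o["orientation"])
c=camera("wrist");print(c["vertical_fov"],c["cx"],c["cy"])
cv2.imwrite("pics/w1.png",cv2.resize(c["img"],(800,600),interpolation=cv2.INTER_CUBIC))
E
```

```text
clock: 1.98
tool_pos: [0.446, 0.1568, 0.2923]
orientation: [-0.001, -0.044, 0.999, -0.0]
ft_force: [-0.2, 0.4, -0.1]
grip_width: 0.005
grip_force: 0.0
[0.44601048 0.15684112 0.29231166] [-1.11790368e-03 -4.36205811e-02  9.99047508e-01 -2.67027093e-04]
65.70646984690485 251.86988502924282 190.81520599673794
```

View pics/w1.png

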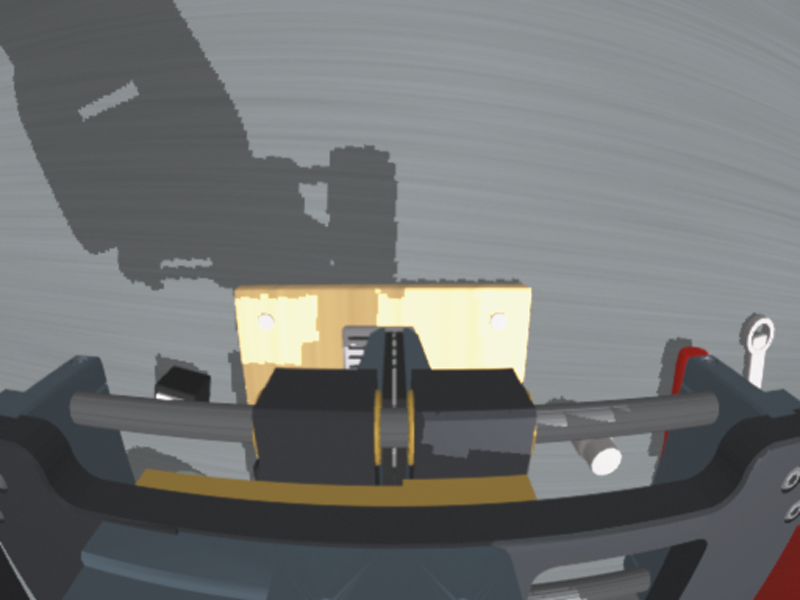

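The wrist view shows the board's front edge running from (235,288) to (531,288), parallel to the tool. The pad is at about col 383, while the fingers are at col 395, so they need to shift about 8 mm to -y.

Run:
```python
from h import *
from scipy.spatial.transform import Rotation as Ro
c=camera("wrist");o=get_obs();q=o["orientation"];R=Ro.from_quat(q[[1,2,3,0]]).as_matrix();H=c["hand_eye"]
f=192/np.tan(np.radians(c["vertical_fov"]/2))
def w(u,v,h):
    x,y=(u+.5)*.64-.5-c["cx"],(v+.5)*.64-.5-c["cy"];r=np.hypot(x,y);t=r/f
    d=R@H[:3,:3]@np.array([np.sin(t)*x/r,np.sin(t)*y/r,np.cos(t)]);p=R@H[:3,3]+o["tool_pos"]
    return (p+d*(h-p[2])/d[2]).round(4)
print(w(235,288,.012),w(531,288,.012),"pad front",w(344,327,.061),w(415,327,.061))
```

```text
[0.4456 0.061  0.012 ] [0.4301 0.238  0.012 ] pad front [0.446 0.133 0.061] [0.443  0.1673 0.061 ]
```

```bash
python3 -m pendant '[[-0.0074,-0.007,0,0,0,0],[0,0,0.015,0,0,0],[0,0,0.015,0,0,0],[0,0,0.005,0,0,0],[0,0,0,0,0,0],[0,0,0,0,0,0]]'
```

```text
clock: 2.58
tool_pos: [0.4546, 0.1508, 0.2583]
orientation: [0.0, -0.044, 0.999, 0.0]
ft_force: [0.9, 0.1, 1.7]
grip_width: 0.003
grip_force: 0.0
```

```bash
python3 -m pendant '[[0,0,0.003,0,0,0],[0,0,0.003,0,0,0],[0,0,0.002,0,0,0],[0,0,0.002,0,0,0],[0,0,0,0,0,0],[0,0,0,0,0,0]]'; python3 -c "
from h import *
c=camera('scene');cv2.imwrite('pics/s2.png',cv2.resize(c['img'][170:330,180:390],(788,600)))"
```

```text
clock: 3.08
tool_pos: [0.4543, 0.1507, 0.248]
orientation: [0.0, -0.044, 0.999, 0.0]
ft_force: [-2.8, 1.0, 7.0]
grip_width: 0.004
grip_force: 3.6
```

View pics/s2.png

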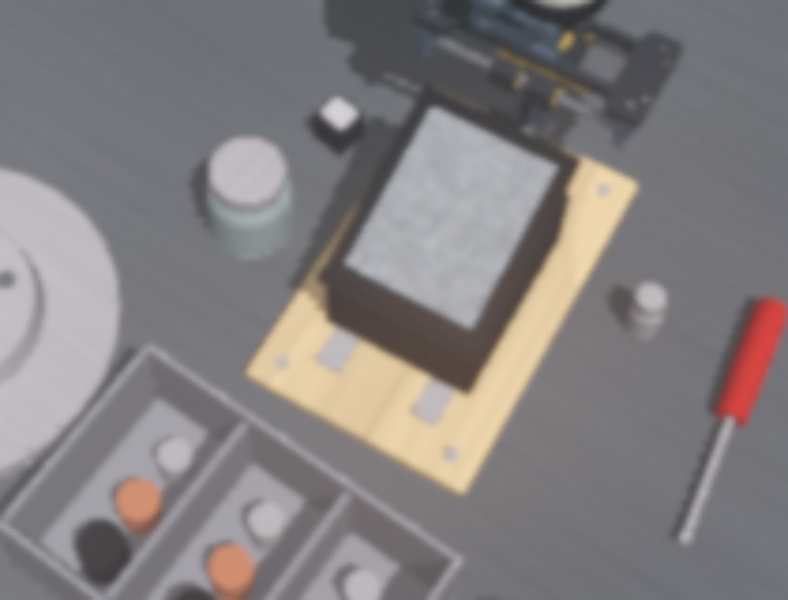

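The fingers are pressing on the pad with about 5–7 N and the lid is still shut, so I press further.

```bash
python3 -m pendant '[[0,0,0.001,0,0,0],[0,0,0.001,0,0,0],[0,0,0.001,0,0,0],[0,0,0,0,0,0],[0,0,0,0,0,0]]'
cat > look.py <<'E'
from h import *
import sys
c=camera('scene');i=c['img'][130:330,180:390]
cv2.imwrite(f'pics/{sys.argv[1]}.png',cv2.resize(i,(630,600)))
# height of lid centre region from depth
f=192/np.tan(np.radians(c["vertical_fov"])/2)
v,u=np.mgrid[0:384,0:512];z=c["range_z"];p=np.stack([(u-c["cx"])/f*z,(v-c["cy"])/f*z,z],-1)
W=(p-c["t"])@c["R"];O=np.array([.587,.163]);a=np.radians(5)
X=(W[...,:2]-O)@np.array([[np.cos(a),-np.sin(a)],[np.sin(a),np.cos(a)]])
m=(z>0)&(abs(X[...,1])<.05)&(W[...,2]>.07)&(X[...,0]>-.088)&(X[...,0]<.15)
for lo in np.arange(-.09,.15,.03):
    k=m&(X[...,0]>=lo)&(X[...,0]<lo+.03)
    if k.sum()>5: print(round(lo+.015,3),np.percentile(W[k][:,2],[10,50,90]).round(3))
E
python3 look.py s3
```

```text
clock: 3.55
tool_pos: [0.4544, 0.1507, 0.2454]
orientation: [-0.0, -0.044, 0.999, 0.0]
ft_force: [-6.5, -0.1, 17.1]
grip_width: 0.004
grip_force: 8.8
-0.075 [0.307 0.328 0.344]
-0.015 [0.194 0.202 0.209]
0.015 [0.16  0.174 0.189]
0.045 [0.123 0.139 0.153]
0.075 [0.092 0.106 0.118]
```

The lid has sprung up (the slope is about 0.9 rad). Now I lift clear and hold.

```bash
python3 -m pendant '[[0.001,0,-0.008,0,0,0],[0,0,-0.015,0,0,0],[0,0,-0.02,0,0,0],[0,0,-0.025,0,0,0],[0,0,-0.025,0,0,0],[0,0,-0.025,0,0,0],[0,0,-0.013,0,0,0],[0,0,0,0,0,0]]'; python3 -m pendant '[[0,0,0,0,0,0],[0,0,0,0,0,0],[0,0,0,0,0,0],[0,0,0,0,0,0],[0,0,0,0,0,0],[0,0,0,0,0,0]]'; python3 look.py s4
```

```text
clock: 4.27
tool_pos: [0.4539, 0.1508, 0.3787]
orientation: [0.002, -0.044, 0.999, 0.001]
ft_force: [0.1, 0.8, 0.1]
grip_width: 0.003
grip_force: 0.0
clock: 4.77
tool_pos: [0.4532, 0.1505, 0.3753]
orientation: [-0.0, -0.044, 0.999, -0.0]
ft_force: [0.2, -0.0, 0.4]
grip_width: 0.007
grip_force: 0.0
-0.075 [0.436 0.457 0.475]
-0.015 [0.194 0.201 0.209]
0.015 [0.16  0.174 0.189]
0.045 [0.124 0.139 0.153]
0.075 [0.091 0.106 0.118]
```

View pics/s4.png

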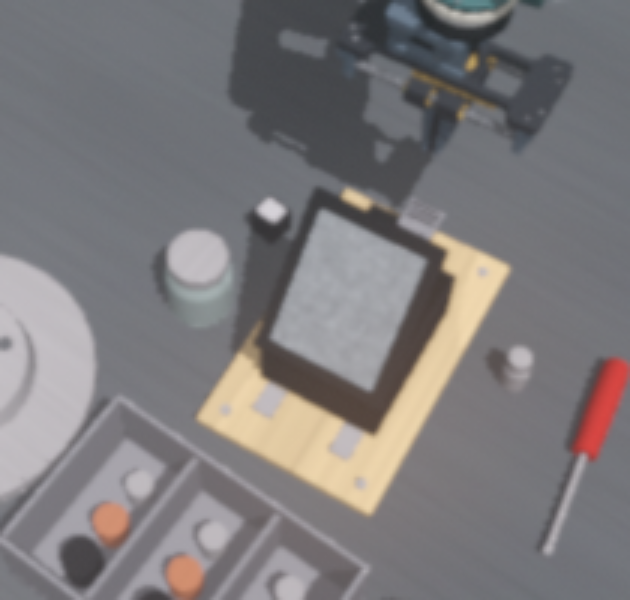

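The lid stands half open at (350,300), the robot is clear of it, and the tab is free at (422,215). Next is the push along console +x (tool -x) with the fingertips at z = 0.184.

```bash
python3 -m pendant '[[-0.015,0,0,0,0,0],[-0.02,0,0,0,0,0],[-0.02,0,0,0,0,0],[-0.012,0,0,0,0,0],[-0.01,0,0,0,0,0],[-0.01,0,0,0,0,0],[-0.012,0,0,0,0,0],[-0.012,0,0,0,0,0]]'; python3 -m pendant '[[-0.013,0,0,0,0,0],[-0.013,0,0,0,0,0],[-0.013,0,0,0,0,0],[-0.013,0,0,0,0,0],[-0.013,0,0,0,0,0],[-0.01,0,0,0,0,0],[-0.01,0,0,0,0,0],[0,0,0,0,0,0]]'; python3 look.py s5
```

```text
clock: 5.48
tool_pos: [0.5644, 0.1603, 0.3756]
orientation: [-0.0, -0.044, 0.999, -0.0]
ft_force: [-0.5, -0.1, 0.6]
grip_width: 0.007
grip_force: 0.6
clock: 6.15
tool_pos: [0.65, 0.1678, 0.3757]
orientation: [0.0, -0.044, 0.999, 0.0]
ft_force: [0.5, 0.8, 0.6]
grip_width: 0.005
grip_force: 0.0
-0.075 [0.579 0.618 0.633]
-0.045 [0.555 0.593 0.609]
-0.015 [0.508 0.566 0.582]
0.015 [0.526 0.542 0.558]
0.045 [0.281 0.493 0.517]
0.075 [0.296 0.488 0.497]
0.105 [0.16  0.372 0.48 ]
```

View pics/s5.png

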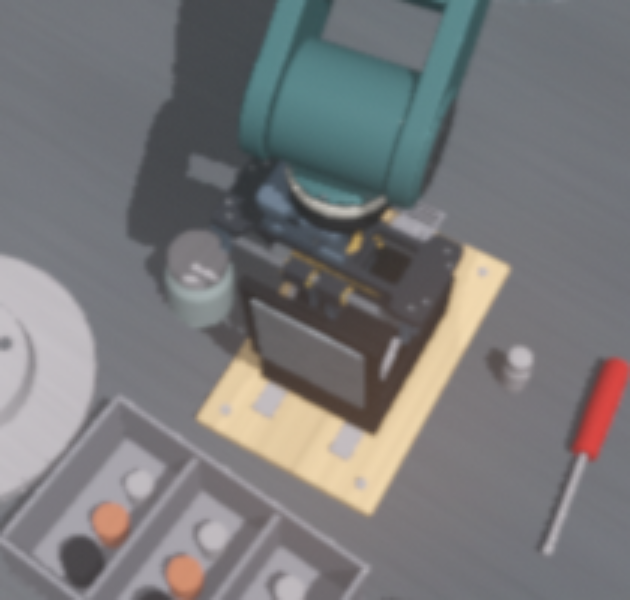

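The lid looks past upright (padded face at 305,350). I nudge it a little further, then withdraw.

```bash
python3 -m pendant '[[-0.008,0,0,0,0,0],[-0.006,0,0,0,0,0],[0,0,0,0,0,0],[0.01,0,0,0,0,0],[0.025,0,0,0,0,0],[0.035,0,0,0,0,0],[0.035,0,0,0,0,0],[0.035,0,0,0,0,0]]'; python3 -m pendant '[[0.035,0,-0.01,0,0,0],[0.025,0,-0.02,0,0,0],[0,0,-0.03,0,0,0],[0,0,-0.02,0,0,0],[0,0,0,0,0,0],[0,0,0,0,0,0],[0,0,0,0,0,0],[0,0,0,0,0,0]]'; python3 look.py s6
```

```text
clock: 6.87
tool_pos: [0.5204, 0.1563, 0.3753]
orientation: [-0.0, -0.044, 0.999, -0.0]
ft_force: [0.5, 0.2, 0.2]
grip_width: 0.008
grip_force: 0.0
clock: 7.53
tool_pos: [0.4627, 0.1513, 0.4546]
orientation: [-0.001, -0.044, 0.999, -0.0]
ft_force: [-0.0, 0.1, -0.8]
grip_width: 0.008
grip_force: 0.0
-0.075 [0.093 0.527 0.554]
0.045 [0.099 0.114 0.126]
0.075 [0.084 0.091 0.097]
0.105 [0.106 0.151 0.229]
0.135 [0.202 0.228 0.234]
```

View pics/s6.png

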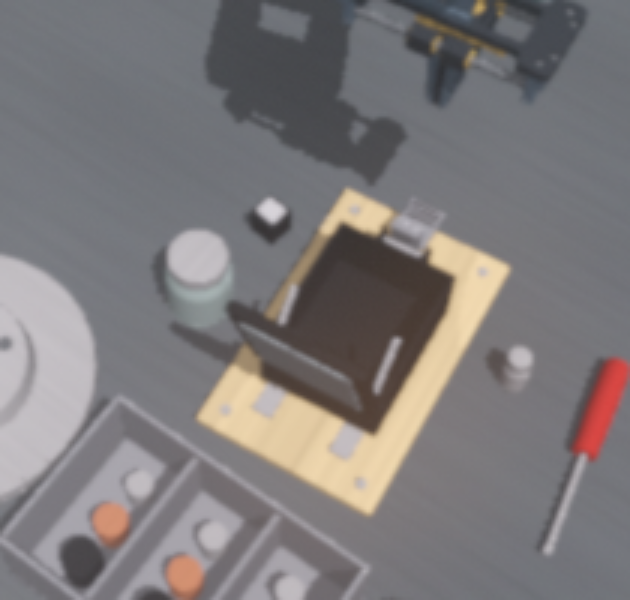

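The lid leans back fully open (top edge at z about 0.233), the bystanders have not moved, and the arm is clear.

```bash
python3 -c "
from station import *
print(job_done())"
```

```text
the job is handed in; nothing more can be done
None
```

I handed the job in at about 7.6 s: I pressed the tab, the lid sprang to half open by itself, and I pushed it back to its stop. The last picture shows the lid fully open, the bin and nearby things in place and the arm clear; no verdict came back.

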